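Undo the three knobs of the dryer's heat-exchanger box and take its cover off

TASK

Open the dryer's heat-exchanger box: turn each of its three captive knobs anticlockwise as far as it goes, leaving the cover in its seat until all three are undone. Then lift the cover off by its handle and lay it gently, flat and right way up inside the shallow drip tray, and let go. Leave the knobs fully undone and do not disturb the other things on the worktop.

Things in the scene. Friction and masses are not known exactly. Their poses are not given: they have to be found in the camera images.
- housing: Grey plastic heat-exchanger box, fixed to the worktop, 170 mm (its x, from -70 to +100) by 244 mm (its y) by 66 mm high, with a recess on top that holds the cover. Origin: on the worktop under the middle of the cover; z up. Low rim round the cover, 70 mm above the worktop.
- knob_left (a joint): Turn of the black wing knob beside the cover's +y edge (housing frame): starts at 0 to 0.4 rad (wing lies over the cover's edge and holds it down), 1.45 rad is the end stop (fully undone, wing almost parallel to the cover's edge). Grows anticlockwise seen from above. Friction about 0.12 N m; it stays where it is left.
- knob_left_grip (a point): Grip point of the left knob, on its vertical turning axis, at housing (-15, 98, 105) mm. The wing is a bar 72 mm long (along this point's x axis), 16 mm thick (its y), from 76 to 121 mm above the worktop, symmetric about the axis; this point turns with it. z up.
- knob_right (a joint): As knob_left, for the knob beside the cover's -y edge.
- knob_right_grip (a point): Grip point of the right knob, at housing (15, -98, 105) mm; same wing, x along the wing.
- knob_far (a joint): As knob_left, for the knob beside the cover's +x edge.
- knob_far_grip (a point): Grip point of the far knob, at housing (78, 0, 105) mm; same wing, x along the wing.
- cover: Loose aluminium cover plate, 110 mm (its x) by 150 mm (its y) by 6 mm, about 0.2 to 0.4 kg, seated in the recess with 3 mm play each way, its axes along the housing's; the recess rim stands 4 mm above its underside. Origin: centre of its underside, 66 mm above the worktop at the start. z up.
- cover_handle (a point): Centre of the cover's grey handle bar: 80 mm long along the cover's y, 14 mm wide (cover x), 12 mm thick, 40 mm above the cover's underside (top at 46 mm); open beneath between two end posts.
- tray: Shallow grey plastic drip tray, fixed to the worktop, outside 190 mm (its x) by 230 mm (its y) by 16 mm high, walls and floor 5 mm thick. Origin: centre of its underside; z up. It stands to the left or to the right of the housing; the cover fits in it with its long side along the tray's long side.
- vacuum: Bystander: hand-held vacuum cleaner, about 300 mm long (x), 96 mm wide, 160 mm high, standing on the other side of the housing from the tray. Origin: underside centre of its dust bin.
- cup: Bystander: white measuring cup, 84 mm wide, 85 mm high, beyond the housing. Origin: underside.
- spray: Bystander: white bottle, 64 mm wide, 160 mm high, beyond the housing. Origin: underside.
- brush: Bystander: brush lying beyond the housing on the right.
- screwdriver: Bystander: screwdriver lying beyond the housing on the left.
There are look-alikes about, which are no part of the job. Of the things shaped like the cover, the aluminium one is meant.

How it is judged:
By the outcome, as a careful person would: the job done as asked, in the order asked, and still so for the second after the job is handed in, with the robot touching nothing.
It also fails if it takes over 64 s, if anything falls off the work surface, if the arm or the gripper's body presses on something with over 40 N, if the wrist force passes 120 N, or if a joint passes its speed limit or range.

ROBOT

A 6-joint arm with a two-finger parallel gripper is mounted at the origin on the work surface. World frame = base frame: x ahead of the robot, y to its left, z up, the work surface at z = 0. Lengths are in m, angles in rad, forces in N, time in s.
With the tool pointing down it reaches from about 0.325 to 0.925 m from the base axis. Payload 3.1 kg.
Tool frame: the origin (TCP) lies at the very end of the fingers, on their centre line; the grasp point (between the pads) lies 19 mm behind it; z points along the fingers, y is the line along which they close (so a half turn about z gives the same grasp; the last joint's range is limited). The gripper opens to 85 mm and grips with 20 to 120 N. Pads are 22 mm wide; open, the fingers measure 114 mm over their backs; the gripper's body (76 mm by 85 mm) begins 54 mm behind the grasp point. The pads swing forward as they close: fully open they stand 13 mm farther back than shut.
Start: joints at [1.107, 0.217, 1.613, -0, 1.311, -0.112], TCP at [0.215, 0.587, 0.231] pointing down, gripper open.
Joint ranges: [-2.75, 2.75], [-0.78, 2.1], [0.31, 2.55], [-1.13, 4.27], [0.13, 2.63], [-2.58, 2.58]. Speed limits (rad/s): [2.79, 2.79, 3.14, 3.14, 3.14, 3.14].

INTERFACE

Orientations are given as [roll, pitch, yaw] about the fixed x, y, z axes, in that order (R = Rz(yaw) Ry(pitch) Rx(roll)).
In Python, from workcell import * gives the robot as it stands.
- The arm moves only by the tool move_arm, never from a script. Its argument "commands" is a list of rows, each a list of 7 numbers: the shift along the tool's x, y, z normalised to -1 to 1, where 1 is 12 cm, then the turn, a rotation vector about the tool's x, y, z normalised to -1 to 1, where 1 is 360 degrees, then the opening, from 0 (shut) to 1 (fully open). In form: [[x, y, z, wx, wy, wz, claw], ...]. A call has 1 to 8 rows; each row is the pose to reach, as a shift and turn from the pose commanded when the call began, along the tool's axes at that moment, turning the shorter way round; what a row does not reach only later rows make up. A row lasts 1/12 s, in which the tool goes at most 41.7 mm and 7.16 degrees, less where a joint would pass 70% of its speed; a pose out of reach is approached as far as the arm can. A call with a number of a shift or a turn outside -1 to 1 is refused whole. A call with a gripper value outside its range is refused whole. The fingers move at their own pace and stop on an object; "squeeze" is the grip in N (left out, the last holds). Time passes only in rows, so rows that repeat a pose let the fingers close. It gives the time, the measured TCP pose, the force, the opening and the grip force at its end, in the units of the state.
- read_state(): the state, without advancing time (a new reading comes with each control period).
- capture(name): name is "scene" or "side" or "wrist"; returns a dict with "image" (480x640x3 uint8, red, green, blue), "depth" (480x640 float32, m along the optical axis (not along the pixel's ray), 0 where there is no reading), "fx", "fy", "cx", "cy" (pixels), "T" (4x4, takes a point from camera to world coordinates). Camera axes: x right, y up, looking along -z (the intrinsics and any distortion apply to the point x, -y, -z); pixel columns grow to the right and rows downward; lengths in m; the calibration is good to about 2 mm. A picture is of the moment at which its call begins.
- job_done(): hands the job in; it is judged then, once.
The state is a dict: "clock": time; "q": joint angles; "joint_vel": joint speeds; "tau": joint torques, N m; "eef_pos": TCP position; "tool_rot": TCP orientation; "wrist_force": force on the tool from outside, world axes, zero at the start; "moment": the same for the moment, N m; "gripper_width": finger opening in m; "gripper_force": force on a finger pad.
Only numpy, scipy, OpenCV 4.12 (cv2) and the standard library are available. Lean on these libraries where they do the work, as an engineer would, in place of code of your own. Each camera call takes 0.05 s, during which the arm holds its last target. There are 200 camera calls.

## Working session

There is one attempt and no reset: what is moved stays moved. The work goes in short steps, Python scripts to look and compute and a tool call to move; the robot and the scene stay as the last step left them, time stands still between calls to the robot, and variables do not carry over. Pictures are saved under pics/ and viewed, at most 10 in all, crops included, and the job is handed in when it is done.

Besides the shell and the picture viewer there is one more tool, called after "Emit:" by a JSON object that holds its "fn" and its "kwargs". move_arm: Moves the arm, as the interface text tells. Scaled input: -1 to 1 covers 12 cm each way for a shift and 360 degrees each way for a turn. Its arguments: {"type":"object","properties":{"commands":{"type":"array"},"squeeze":{"type":"number"}},"required":["commands"]}

```bash
mkdir -p pics; ls; python3 - <<'E'
from workcell import *
import cv2,pickle
s=read_state();print(s)
for n in ("scene","side"):
    c=capture(n);cv2.imwrite(f"pics/{n}0.png",c["image"][:,:,::-1]);pickle.dump(c,open(f"{n}0.pkl","wb"))
    print(n,c["fx"],c["cx"],c["cy"],c["T"].round(3).tolist(),c["depth"].min(),c["depth"].max(), [k for k in c])
E
```

```text
pics
{'clock': 0.0, 'q': array([ 1.10680402e+00,  2.17771654e-01,  1.61493119e+00, -2.18896119e-05,
        1.31131535e+00, -1.12197990e-01]), 'joint_vel': array([-0.00163849,  0.00131584, -0.00075064, -0.00080806, -0.00242467,
        0.00181623]), 'tau': array([-1.45300859e-03, -3.96847522e+01, -3.03849578e+01, -4.21494096e-04,
        9.78521450e-03,  2.24995489e-05]), 'eef_pos': array([0.21497838, 0.58598904, 0.22995897]), 'tool_rot': array([-3.13918000e+00, -2.50559583e-04,  2.78980368e+00]), 'wrist_force': array([-0.23427787,  0.08180881, -0.62325849]), 'moment': array([ 0.025514  , -0.02520339, -0.01776886]), 'gripper_force': 0.0, 'gripper_width': 0.08545286800357688}
scene 480.97442428041956 316.7601343702104 242.30921438566824 [[-0.255, -0.627, 0.736, 1.177], [0.967, -0.16, 0.199, 0.194], [-0.007, 0.762, 0.647, 0.677], [0.0, 0.0, 0.0, 1.0]] 0.0 3.8138316 ['image', 'depth', 'fx', 'fy', 'cx', 'cy', 'T']
side 587.3413270273372 323.5245262557082 239.77037853241453 [[0.892, 0.342, -0.297, 0.143], [-0.453, 0.675, -0.583, -0.74], [0.001, 0.654, 0.756, 1.046], [0.0, 0.0, 0.0, 1.0]] 0.0 3.7057593 ['image', 'depth', 'fx', 'fy', 'cx', 'cy', 'T']
```

View pics/scene0.png

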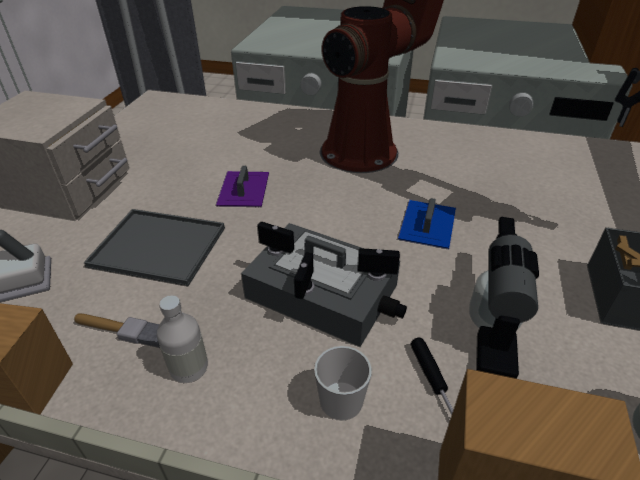

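View pics/side0.png

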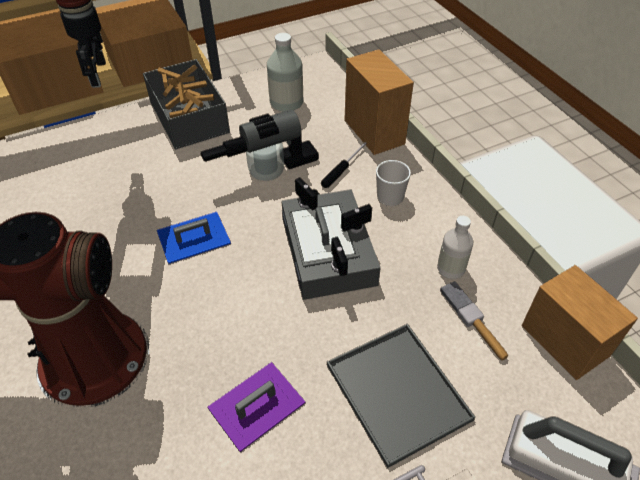

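The scene view shows three cover-like plates: purple (243,188), blue (428,222) and the silver one under three black knobs in the housing (318,265). The silver one is the aluminium cover because it sits in the recess, and I'll confirm that in a crop. The tray is at (157,245), on the robot's right, and the vacuum is at (510,290). In the side view the housing is at (330,245) and the tray at (400,395).

```bash
cat > h.py <<'E'
import numpy as np,cv2
def cloud(c):
    v,u=np.mgrid[0:480,0:640];d=c["depth"]
    P=np.stack([(u-c["cx"])/c["fx"]*d,-(v-c["cy"])/c["fy"]*d,-d],-1)
    W=P@c["T"][:3,:3].T+c["T"][:3,3]; W[d<=0]=np.nan
    return W
def clusters(W,m,minn=25,gap=0.008):
    # components in plan view
    p=W[m]; g=np.zeros((700,700),np.uint8)
    ij=np.floor((p[:,:2]-[0.1,-0.7])/0.002).astype(int); ok=((ij>=0)&(ij<700)).all(1); p=p[ok];ij=ij[ok]
    g[ij[:,0],ij[:,1]]=1; g=cv2.dilate(g,np.ones((5,5)))
    n,l=cv2.connectedComponents(g); lab=l[ij[:,0],ij[:,1]]
    return [p[lab==k] for k in range(1,n) if (lab==k).sum()>=minn]
def rect(p):
    (a,b),(w,h),t=cv2.minAreaRect((p[:,:2]*1000).astype(np.float32))
    if w<h: w,h,t=h,w,t+90
    return np.round([a,b,w,h,(t+90)%180-90],1), len(p), p[:,2].mean().round(4)
E
python3 - <<'E'
from h import *
import pickle
for n in ("scene","side"):
    c=pickle.load(open(n+"0.pkl","rb"));W=cloud(c);im=c["image"].astype(int);z=W[...,2]
    dark=im.max(-1)<60
    mx=im.max(-1);sat=mx-im.min(-1)
    print(n)
    for nm,m in (("wing",dark&(z>.08)&(z<.128)),("wingtop",dark&(z>.114)&(z<.128)),("housingtop",(z>.058)&(z<.074)),("tray",(z>.003)&(z<.022)&(mx<110)&(sat<20)),("handle",(z>.09)&(z<.118)&~dark)):
        for p in clusters(W,m): 
            r=rect(p)
            if 0.2<r[0][0]/1000<1 and r[1]>40: print(nm,*r)
c=pickle.load(open("side0.pkl","rb"));cv2.imwrite("pics/crop.png",cv2.resize(c["image"][170:310,260:400,::-1],None,fx=4,fy=4,interpolation=2))
E
```

```text
scene
wing [ 356.7 -561.1  119.6    7.2    1. ] 284 0.0995
wing [ 4.222e+02  5.699e+02  1.639e+02  6.610e+01 -5.000e-01] 1073 0.0912
wing [4.079e+02 3.513e+02 7.150e+01 3.250e+01 2.000e-01] 287 0.1148
wing [566.7 326.2 151.3  61.7  26.6] 998 0.1086
wing [526.  -62.3  70.8  19.6  79.5] 746 0.1054
wing [536.1  33.7  80.3  15.7  78.6] 305 0.1
wing [544.6 133.9  71.6  19.4 -80.9] 893 0.1053
wing [ 6.099e+02  1.750e+01  7.350e+01  1.830e+01 -4.000e-01] 559 0.1089
wing [ 662.6 -538.2   31.8   18.   -23.4] 304 0.0994
wing [8.611e+02 2.740e+02 9.520e+01 9.000e-01 1.000e-01] 364 0.1057
wingtop [437.1 352.2  30.9  13.1  90. ] 67 0.1221
wingtop [566.7 326.2 151.3  61.7  26.6] 415 0.1218
wingtop [525.2 -62.5  69.9  18.1  79.5] 265 0.1196
wingtop [543.9 134.6  69.7  18.4 -81. ] 322 0.1197
wingtop [ 6.097e+02  1.650e+01  7.310e+01  1.630e+01 -4.000e-01] 281 0.1203
wingtop [8.642e+02 2.739e+02 8.910e+01 7.000e-01 1.000e-01] 121 0.1211
housingtop [ 395.2 -579.1  258.1  124.5  -31.9] 709 0.0667
housingtop [425.9 540.6 164.9  39.1  13.9] 468 0.0658
housingtop [344.5 600.5  24.9   6.7 -85.2] 70 0.0665

[... 3267 characters left out ...]
2 -575.4   96.3   23.3  -59.7] 405 0.0112
tray [678.6 242.2 106.7  24.9  26.3] 157 0.0157
tray [686.8 566.5  93.7  38.6 -22.5] 165 0.013
tray [ 729.  -234.1  107.9   42.    86.7] 318 0.0144
tray [774.7  87.9  36.4   8.9  11.3] 42 0.0118
tray [ 930.6 -504.8   71.8    7.8   90. ] 223 0.0124
tray [930.8  17.5 580.   10.4  90. ] 956 0.0126
handle [420.8 616.8 165.8 160.6 -89.8] 884 0.0977
handle [532.9  33.8  83.9  13.9  74.9] 185 0.1109
handle [690.5 572.  100.   57.8 -20.2] 318 0.1043
handle [ 699.2 -603.   125.8   24.9  -48.7] 91 0.1128
handle [ 764.7 -145.9   62.5   47.5  -45.2] 428 0.105
handle [823.7 336.9 197.9  92.3 -59.1] 561 0.1039
handle [ 838.2 -426.4  178.7   86.   -51.5] 882 0.1043
```

View pics/crop.png

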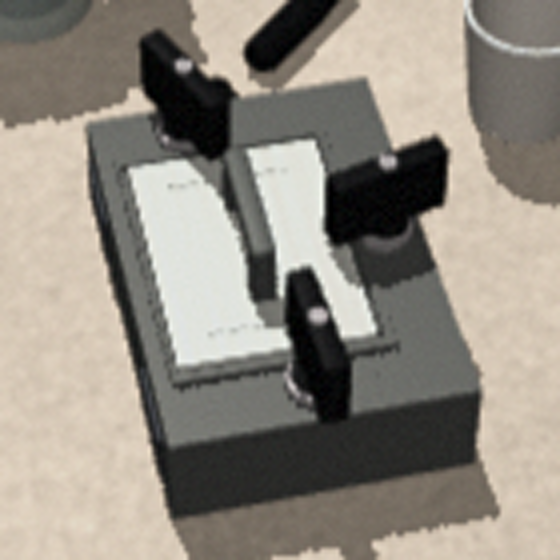

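The crop shows the silver aluminium plate with its grey handle (crop 250,215) in the housing, held by three wings at (185,95), (385,190) and (320,340). It is the cover meant.

The measured knob positions agree with the drawing to about 1 mm:

| Item | Measured position (mm) | Yaw |
|---|---|---|
| Housing | (533, 34) | -14° |
| Left knob | (543, 133) | |
| Right knob | (524, -64.5) | |
| Far knob | (608.5, 15.3) | |
| Tray | (506, -343) | 1° |

I'll go to the left knob first, staying above the vacuum.

Emit:
{"fn": "move_arm", "kwargs": {"commands": [[-0.967,-0.65,0,0,0,0,0.6],[-0.967,-0.65,0,0,0,0,0.6],[-0.967,-0.65,0,0,0,0,0.6],[-0.967,-0.65,0,0,0,0,0.6],[-0.967,-0.65,0,0,0,0,0.6]], "squeeze": 60}}

```text
clock: 0.52
eef_pos: [0.2991, 0.4705, 0.2306]
tool_rot: [-3.139, 0.001, 2.786]
wrist_force: [0.4, -0.1, -0.1]
gripper_width: 0.0511
gripper_force: 0.0
```

Emit:
{"fn": "move_arm", "kwargs": {"commands": [[-0.967,-0.65,0,0,0,0,0.6],[-0.967,-0.65,0,0,0,0,0.6],[-0.967,-0.65,0,0,0,0,0.6],[-0.967,-0.65,0,0,0,0,0.6],[-0.967,-0.65,0,0,0,0,0.6]]}}

```text
clock: 0.93
eef_pos: [0.3808, 0.3585, 0.231]
tool_rot: [-3.141, 0.0, 2.786]
wrist_force: [-0.2, 1.0, -0.3]
gripper_width: 0.0516
gripper_force: 0.0
```

Emit:
{"fn": "move_arm", "kwargs": {"commands": [[-0.967,-0.65,0,0,0,0,0.6],[-0.967,-0.65,0,0,0,0,0.6],[-0.967,-0.65,0,0,0,0,0.6],[-0.967,-0.65,0,0,0,0,0.6],[-0.967,-0.65,0,0,0,0,0.6]]}}

```text
clock: 1.35
eef_pos: [0.4629, 0.2461, 0.2312]
tool_rot: [3.141, 0.0, 2.787]
wrist_force: [0.4, 0.2, 0.6]
gripper_width: 0.0512
gripper_force: 0.0
```

Emit:
{"fn": "move_arm", "kwargs": {"commands": [[-0.967,-0.65,0,0,0,0.169,0.6],[-0.967,-0.65,0,0,0,0.169,0.6],[-0.967,-0.65,0,0,0,0.169,0.6],[-0.967,-0.65,0,0,0,0.169,0.6],[-0.967,-0.65,0,0,0,0.169,0.6],[-0.967,-0.65,0,0,0,0.169,0.6],[-0.967,-0.65,0,0,0,0.169,0.6],[-0.967,-0.65,0,0,0,0.169,0.6]]}}

```text
clock: 2.02
eef_pos: [0.543, 0.1365, 0.2309]
tool_rot: [-3.141, -0.002, 1.785]
wrist_force: [-0.5, -0.3, -0.8]
gripper_width: 0.0512
gripper_force: 0.0
```

```bash
cat > go.py <<'E'
import sys,numpy as np
from scipy.spatial.transform import Rotation as R
from workcell import *
def go(x,y,z,yaw):
    s=read_state();r=R.from_euler("xyz",s["tool_rot"])
    t=R.from_euler("xyz",[np.pi,0,np.radians(yaw)])
    d=r.inv().apply(np.array([x,y,z])-s["eef_pos"])
    w=(r.inv()*t).as_rotvec(degrees=True)
    print("pos",s["eef_pos"].round(4),"yaw",np.degrees(s["tool_rot"]).round(2),"t",round(s["clock"],2),"F",s["wrist_force"].round(1),"M",s["moment"].round(2),"w",round(s["gripper_width"],4),"q6",s["q"][5].round(2))
    print("shift",(d/0.12).round(3),"turn",(w/360).round(4))
if __name__=="__main__": go(*map(float,sys.argv[1:]))
E
python3 go.py .543 .1328 .086 99
```

```text
pos [0.543  0.1365 0.2309] yaw [-1.7995e+02 -1.1000e-01  1.0229e+02] t 2.02 F [-0.5 -0.3 -0.8] M [0.08 0.02 0.05] w 0.0512 q6 -0.1
shift [-0.032 -0.005  1.207] turn [-0.0001 -0.0003  0.0091]
```

Emit:
{"fn": "move_arm", "kwargs": {"commands": [[-0.03,0,0.7,0,0,0.009,0.6],[-0.03,0,0.7,0,0,0.009,0.6],[-0.03,0,0.7,0,0,0.009,0.6],[-0.03,0,0.7,0,0,0.009,0.6]]}}

```text
clock: 2.35
eef_pos: [0.5409, 0.1321, 0.1441]
tool_rot: [-3.133, -0.001, 1.735]
wrist_force: [0.1, 0.3, 0.5]
gripper_width: 0.0515
gripper_force: 0.0
```

Emit:
{"fn": "move_arm", "kwargs": {"commands": [[0,0,0.25,0,0,0,0.6],[0,0,0.5,0,0,0,0.6],[0,0,0.5,0,0,0,0.6],[0,0,0.5,0,0,0,0.6]]}}

```text
clock: 2.68
eef_pos: [0.5443, 0.1314, 0.0882]
tool_rot: [-3.141, -0.001, 1.734]
wrist_force: [0.3, -0.2, -0.3]
gripper_width: 0.0512
gripper_force: 0.0
```

Emit:
{"fn": "move_arm", "kwargs": {"commands": [[0,0,0,0,0,0,0],[0,0,0,0,0,0,0],[0,0,0,0,0,0,0],[0,0,0,0,0,0,0],[0,0,0,0,0,0,0],[0,0,0,0,0,0,0]], "squeeze": 60}}

```text
clock: 3.18
eef_pos: [0.5427, 0.1303, 0.09]
tool_rot: [-3.137, -0.0, 1.733]
wrist_force: [-9.9, -1.4, 9.9]
gripper_width: 0.0148
gripper_force: 60.1
```

```bash
python3 go.py .543 .1328 .086 159
```

```text
pos [0.5427 0.1303 0.09  ] yaw [-179.74   -0.     99.32] t 3.18 F [-9.9 -1.4  9.9] M [-0.18  1.41 -0.04] w 0.0148 q6 -0.05
shift [0.021 0.006 0.033] turn [-0.0007 -0.0004 -0.1658]
```

Emit:
{"fn": "move_arm", "kwargs": {"commands": [[0.02,-0.013,0.01,0,0,-0.01,0],[0.02,-0.013,0.01,0,0,-0.15,0],[0.02,-0.013,0.01,0,0,-0.15,0],[0.02,-0.013,0.01,0,0,-0.15,0],[0.02,-0.013,0.01,0,0,-0.15,0],[0.02,-0.013,0.01,0,0,-0.15,0],[0.02,-0.013,0.01,0,0,-0.15,0],[0.02,-0.013,0.01,0,0,-0.15,0]]}}

```text
clock: 3.85
eef_pos: [0.546, 0.1328, 0.0901]
tool_rot: [3.137, 0.006, 2.676]
wrist_force: [2.4, 0.7, 3.6]
gripper_width: 0.0155
gripper_force: 59.3
```

```bash
python3 go.py .543 .1328 .09 159
```

```text
pos [0.546  0.1328 0.0901] yaw [179.73   0.37 153.32] t 3.85 F [2.4 0.7 3.6] M [ 0.09 -0.02 -0.15] w 0.0155 q6 -0.99
shift [ 0.022 -0.011  0.001] turn [ 0.0007  0.0011 -0.0158]
```

Emit:
{"fn": "move_arm", "kwargs": {"commands": [[0,0,0,0,0,-0.008,0],[0,0,0,0,0,-0.014,0],[0,0,0,0,0,-0.02,0],[0,0,0,0,0,-0.025,0],[0,0,0,0,0,-0.025,0]]}}

```text
clock: 4.27
eef_pos: [0.5462, 0.1333, 0.0901]
tool_rot: [3.136, 0.007, 2.821]
wrist_force: [2.0, 1.1, 7.0]
gripper_width: 0.0153
gripper_force: 73.6
```

```bash
python3 go.py .543 .1328 .09 159
```

```text
pos [0.5462 0.1333 0.0901] yaw [179.67   0.38 161.63] t 4.27 F [2.  1.1 7. ] M [ 0.05 -0.09 -1.86] w 0.0153 q6 -1.14
shift [ 0.024 -0.012  0.001] turn [0.0009 0.001  0.0073]
```

Emit:
{"fn": "move_arm", "kwargs": {"commands": [[0,0,0,0,0,0,0.5],[0,0,0,0,0,0,0.5],[0,0,0,0,0,0,0.5],[0,0,-0.3,0,0,0,0.5],[0,0,-0.7,0,0,0,0.5],[0,0,-0.7,0,0,0,0.5],[0,0,-0.7,0,0,0,0.5]]}}

```text
clock: 4.85
eef_pos: [0.5452, 0.1329, 0.1743]
tool_rot: [3.139, 0.007, 2.829]
wrist_force: [0.5, -0.2, 0.4]
gripper_width: 0.0427
gripper_force: 0.0
```

Emit:
{"fn": "move_arm", "kwargs": {"commands": [[0,0,0,0,0,0.15,0.6],[0,0,0,0,0,0.15,0.6],[0,0,0,0,0,0.15,0.6],[0,0,0,0,0,0.15,0.6],[0,0,0,0,0,0.15,0.6],[0,0,0,0,0,0.15,0.6],[0,0,0,0,0,0.15,0.6],[0,0,0,0,0,0.15,0.6]]}}

```text
clock: 5.52
eef_pos: [0.5404, 0.1323, 0.1674]
tool_rot: [-3.137, -0.001, 1.881]
wrist_force: [-0.2, -0.7, -0.1]
gripper_width: 0.0515
gripper_force: 0.0
```

Emit:
{"fn": "move_arm", "kwargs": {"commands": [[0,0,0,0,0,0.15,0.6],[0,0,0,0,0,0.15,0.6],[0,0,0,0,0,0.15,0.6],[0,0,0,0,0,0.15,0.6],[0,0,0,0,0,0.15,0.6],[0,0,0,0,0,0.15,0.6],[0,0,0,0,0,0.15,0.6],[0,0,0,0,0,0.15,0.6]]}}

```text
clock: 6.18
eef_pos: [0.5404, 0.1323, 0.1674]
tool_rot: [-3.138, 0.004, 0.939]
wrist_force: [-0.0, -0.2, 0.1]
gripper_width: 0.0513
gripper_force: 0.0
```

```bash
python3 go.py .6085 .0153 .172 0; python3 - <<'E'
from h import *
from workcell import *
c=capture("side");W=cloud(c);z=W[...,2];im=c["image"].astype(int)
for p in clusters(W,(im.max(-1)<60)&(z>.11)&(z<.128)):
    r=rect(p)
    if abs(r[0][1])<150 and r[0][2]<90: print(*r)
E
```

```text
pos [0.5404 0.1323 0.1674] yaw [-179.8     0.21   53.78] t 6.18 F [-0.  -0.2  0.1] M [-0.01 -0.04  0.01] w 0.0513 q6 0.75
shift [-0.452  1.034 -0.04 ] turn [-0.0002  0.0008  0.1494]
[541.1 130.9  70.7  17.6 -24.1] 213 0.1182
[523.  -66.1  71.3  16.4  78.3] 228 0.12
[531.3  30.2  70.9  13.   75.7] 107 0.1123
[607.4  14.1  70.9  16.5   1. ] 215 0.1186
```

Emit:
{"fn": "move_arm", "kwargs": {"commands": [[-0.45,1,0,0,0,0.149,0.6],[-0.45,1,0,0,0,0.149,0.6],[-0.45,1,0,0,0,0.149,0.6],[-0.45,1,0,0,0,0.149,0.6],[-0.45,1,0,0,0,0.149,0.6],[-0.45,1,0,0,0,0.149,0.6],[-0.45,1,0,0,0,0.149,0.6],[-0.45,1,0,0,0,0.149,0.6]]}}

```text
clock: 6.9
eef_pos: [0.6063, 0.0182, 0.1676]
tool_rot: [-3.141, 0.004, 0.004]
wrist_force: [-0.0, -0.5, 0.4]
gripper_width: 0.0512
gripper_force: 0.0
```

```bash
python3 go.py .6085 .0153 .089 0; python3 - <<'E'
from h import *
from workcell import *
for n in ("side","scene"):
  c=capture(n);W=cloud(c);z=W[...,2];im=c["image"].astype(int)
  for p in clusters(W,(im.max(-1)<60)&(z>.11)&(z<.128)):
    r=rect(p)
    if abs(r[0][1])<150 and r[0][2]<90: print(*r)
E
```

```text
pos [0.6063 0.0182 0.1676] yaw [-179.99    0.25    0.21] t 6.9 F [-0.  -0.5  0.4] M [ 0.02 -0.05  0.05] w 0.0512 q6 1.48
shift [0.021 0.024 0.655] turn [-0.      0.0007  0.0006]
[541.5 131.8  70.9  18.8 -20.5] 204 0.1186
[522.1 -67.1  69.1  15.4  79.2] 199 0.1199
[607.4  12.6  69.4  17.8  -3.7] 223 0.1184
[524.2 -73.4  48.7  17.3  74.7] 183 0.1181
[544.4 133.9  73.8  16.2 -21.6] 315 0.1189
[530.7 -29.6  17.2   5.9  10. ] 25 0.117
[6.096e+02 1.620e+01 7.430e+01 1.680e+01 5.000e-01] 317 0.1195
```

The left knob now reads -21°, its predicted stop. Next is the far knob.

Emit:
{"fn": "move_arm", "kwargs": {"commands": [[0.02,0.02,0.3,0,0,0,0.6],[0.02,0.02,0.65,0,0,0,0.6],[0.02,0.02,0.65,0,0,0,0.6],[0.02,0.02,0.65,0,0,0,0.6]]}}

```text
clock: 7.33
eef_pos: [0.6061, 0.0164, 0.0878]
tool_rot: [-3.141, 0.01, 0.009]
wrist_force: [1.2, -1.0, -1.2]
gripper_width: 0.0514
gripper_force: 0.0
```

Emit:
{"fn": "move_arm", "kwargs": {"commands": [[0,0,0,0,0,0,0],[0,0,0,0,0,0,0],[0,0,0,0,0,0,0],[0,0,0,0,0,0,0],[0,0,0,0,0,0,0],[0,0,0,0,0,0,0]]}}

```text
clock: 7.83
eef_pos: [0.6125, 0.017, 0.0954]
tool_rot: [-3.14, -0.005, 0.007]
wrist_force: [-0.8, 4.6, 6.9]
gripper_width: 0.015
gripper_force: 60.1
```

```bash
python3 go.py .6085 .0153 .089 69
```

```text
pos [0.6125 0.017  0.0954] yaw [-179.92   -0.31    0.42] t 7.83 F [-0.8  4.6  6.9] M [0.63 0.15 0.03] w 0.015 q6 1.47
shift [-0.034  0.014  0.053] turn [ 0.0003 -0.0009 -0.1905]
```

Emit:
{"fn": "move_arm", "kwargs": {"commands": [[-0.02,0.01,0.02,0,0,-0.01,0],[-0.03,0.01,0.02,0,0,-0.15,0],[-0.03,0.01,0.02,0,0,-0.15,0],[-0.03,0.01,0.02,0,0,-0.15,0],[-0.03,0.01,0.02,0,0,-0.15,0],[-0.03,0.01,0.02,0,0,-0.15,0],[-0.03,0.01,0.02,0,0,-0.15,0],[-0.03,0.01,0.02,0,0,-0.15,0]]}}

```text
clock: 8.5
eef_pos: [0.6108, 0.0204, 0.0954]
tool_rot: [3.14, -0.013, 0.949]
wrist_force: [-1.0, 16.0, 14.1]
gripper_width: 0.0151
gripper_force: 61.1
```

```bash
python3 go.py .6085 .0153 .089 72
```

```text
pos [0.6108 0.0204 0.0954] yaw [179.9   -0.77  54.37] t 8.5 F [-1.  16.  14.1] M [ 2.64  0.34 -0.16] w 0.0151 q6 0.53
shift [-0.046  0.009  0.052] turn [ 0.0006 -0.0021 -0.049 ]
```

Emit:
{"fn": "move_arm", "kwargs": {"commands": [[0.02,-0.015,-0.03,0,0,-0.015,0],[0.02,-0.015,-0.03,0,0,-0.025,0],[0.02,-0.015,-0.03,0,0,-0.034,0],[0.02,-0.015,-0.03,0,0,-0.042,0],[0.02,-0.015,-0.03,0,0,-0.05,0],[0.02,-0.015,-0.03,0,0,-0.05,0]]}}

```text
clock: 9.0
eef_pos: [0.6095, 0.0206, 0.0956]
tool_rot: [3.137, -0.008, 1.256]
wrist_force: [4.2, 9.7, 1.5]
gripper_width: 0.0151
gripper_force: 74.2
```

```bash
python3 go.py .6085 .0153 .089 72
```

```text
pos [0.6095 0.0206 0.0956] yaw [179.71  -0.44  71.95] t 9.0 F [4.2 9.7 1.5] M [ 1.29 -0.41 -0.88] w 0.0151 q6 0.23
shift [-0.045  0.005  0.055] turn [ 0.0008 -0.0012 -0.0001]
```

Emit:
{"fn": "move_arm", "kwargs": {"commands": [[0,0,0,0,0,-0.004,0],[0,0,0,0,0,-0.004,0.5],[0,0,0,0,0,-0.004,0.5],[0,0,0,0,0,-0.004,0.5],[0,0,-0.3,0,0,0,0.5],[0,0,-0.7,0,0,0,0.5],[0,0,-0.7,0,0,0,0.5],[0,0,-0.7,0,0,0,0.5]]}}

```text
clock: 9.67
eef_pos: [0.6101, 0.0169, 0.1827]
tool_rot: [3.132, -0.001, 1.259]
wrist_force: [0.4, 1.2, 0.0]
gripper_width: 0.0426
gripper_force: 0.0
```

```bash
python3 go.py .5240 -.0645 .172 79
```

```text
pos [0.6101 0.0169 0.1827] yaw [ 1.7943e+02 -8.0000e-02  7.2130e+01] t 9.67 F [0.4 1.2 0. ] M [ 0.01  0.01 -0.04] w 0.0426 q6 0.23
shift [-0.866 -0.476  0.083] turn [ 0.0016 -0.0001 -0.0191]
```

Emit:
{"fn": "move_arm", "kwargs": {"commands": [[-0.866,-0.476,0.05,0,0,-0.019,0.6],[-0.866,-0.476,0.05,0,0,-0.019,0.6],[-0.866,-0.476,0.05,0,0,-0.019,0.6],[-0.866,-0.476,0.05,0,0,-0.019,0.6],[-0.866,-0.476,0.05,0,0,-0.019,0.6]]}}

```text
clock: 10.08
eef_pos: [0.5177, -0.0645, 0.1691]
tool_rot: [-3.138, 0.0, 1.375]
wrist_force: [0.4, -0.9, -0.1]
gripper_width: 0.0517
gripper_force: 0.0
```

```bash
python3 go.py .5240 -.0645 .089 79; cat > wings.py <<'E'
from h import *
from workcell import *
for n in ("side","scene"):
  c=capture(n);W=cloud(c);z=W[...,2];im=c["image"].astype(int)
  for p in clusters(W,(im.max(-1)<60)&(z>.11)&(z<.128)):
    r=rect(p)
    if abs(r[0][1])<150 and 60<r[0][2]<90: print(*r)
E
python3 wings.py
```

```text
pos [ 0.5177 -0.0645  0.1691] yaw [-179.78    0.     78.81] t 10.08 F [ 0.4 -0.9 -0.1] M [ 0.04  0.01 -0.01] w 0.0517 q6 -0.06
shift [0.01  0.054 0.668] turn [-0.0006  0.     -0.0005]
[538.1 132.8  63.7  17.3 -22.4] 187 0.1181
[522.4 -66.2  70.2  15.5  79.8] 202 0.1197
[544.5 133.9  71.7  15.7 -21.5] 312 0.1188
[525.2 -62.8  70.2  17.3  77.9] 320 0.1182
[540.6  34.8  74.1   3.8  77.1] 26 0.1109
[610.7  16.2  71.8  18.5  69.2] 385 0.1186
```

The far knob reads 69° and the left -21.5°, both at their predicted stops. Now the right one.

Emit:
{"fn": "move_arm", "kwargs": {"commands": [[0.01,0.04,0.3,0,0,0,0.6],[0.01,0.04,0.66,0,0,0,0.6],[0.01,0.04,0.66,0,0,0,0.6],[0.01,0.04,0.66,0,0,0,0.6]]}}

```text
clock: 10.52
eef_pos: [0.523, -0.0619, 0.089]
tool_rot: [-3.134, -0.001, 1.38]
wrist_force: [0.8, -1.2, 1.2]
gripper_width: 0.0516
gripper_force: 0.0
```

Emit:
{"fn": "move_arm", "kwargs": {"commands": [[0,0,0,0,0,0,0],[0,0,0,0,0,0,0],[0,0,0,0,0,0,0],[0,0,0,0,0,0,0],[0,0,0,0,0,0,0],[0,0,0,0,0,0,0]]}}

```text
clock: 11.02
eef_pos: [0.5233, -0.0627, 0.0944]
tool_rot: [-3.136, -0.0, 1.379]
wrist_force: [-9.8, 0.8, 8.0]
gripper_width: 0.0151
gripper_force: 60.1
```

```bash
python3 go.py .5240 -.0645 .089 159
```

```text
pos [ 0.5233 -0.0627  0.0944] yaw [-1.7969e+02 -1.0000e-02  7.9000e+01] t 11.02 F [-9.8  0.8  8. ] M [ 0.3   1.47 -0.07] w 0.0151 q6 -0.06
shift [-0.014  0.009  0.045] turn [-0.0007 -0.0006 -0.2222]
```

Emit:
{"fn": "move_arm", "kwargs": {"commands": [[-0.01,-0.012,-0.02,0,0,-0.01,0],[-0.01,-0.012,-0.02,0,0,-0.15,0],[-0.01,-0.012,-0.02,0,0,-0.15,0],[-0.01,-0.012,-0.02,0,0,-0.15,0],[-0.01,-0.012,-0.02,0,0,-0.15,0],[-0.01,-0.012,-0.02,0,0,-0.15,0],[-0.01,-0.012,-0.02,0,0,-0.15,0],[-0.01,-0.012,-0.02,0,0,-0.15,0]]}}

```text
clock: 11.68
eef_pos: [0.5232, -0.0627, 0.0946]
tool_rot: [3.14, -0.002, 2.321]
wrist_force: [1.2, 4.1, -7.7]
gripper_width: 0.0147
gripper_force: 61.0
```

```bash
python3 go.py .5240 -.0645 .089 162
```

```text
pos [ 0.5232 -0.0627  0.0946] yaw [ 1.7989e+02 -1.3000e-01  1.3300e+02] t 11.68 F [ 1.2  4.1 -7.7] M [ 0.51 -0.14 -0.16] w 0.0147 q6 -1.01
shift [-0.015 -0.006  0.046] turn [ 0.0004 -0.0003 -0.0806]
```

Emit:
{"fn": "move_arm", "kwargs": {"commands": [[0,0,0.01,0,0,-0.02,0],[0,0,0.01,0,0,-0.04,0],[0,0,0.01,0,0,-0.055,0],[0,0,0.01,0,0,-0.065,0],[0,0,0.01,0,0,-0.075,0],[0,0,0.01,0,0,-0.082,0],[0,0,0.01,0,0,-0.082,0]]}}

```text
clock: 12.27
eef_pos: [0.5233, -0.0627, 0.0946]
tool_rot: [3.138, -0.002, 2.825]
wrist_force: [-3.9, 5.4, 0.8]
gripper_width: 0.0148
gripper_force: 74.9
```

```bash
python3 go.py .5240 -.0645 .089 162
```

```text
pos [ 0.5233 -0.0627  0.0946] yaw [ 1.7977e+02 -9.0000e-02  1.6185e+02] t 12.27 F [-3.9  5.4  0.8] M [ 0.73  0.55 -1.76] w 0.0148 q6 -1.51
shift [-0.01  -0.013  0.046] turn [ 0.0006 -0.0003 -0.0004]
```

Emit:
{"fn": "move_arm", "kwargs": {"commands": [[0,0,0,0,0,0,0.5],[0,0,0,0,0,0,0.5],[0,0,0,0,0,0,0.5],[0,0,-0.3,0,0,0,0.5],[0,0,-0.7,0,0,0,0.5],[0,0,-0.7,0,0,0,0.5],[0,0,-0.7,0,0,0,0.5]]}}

```text
clock: 12.85
eef_pos: [0.5278, -0.0657, 0.1829]
tool_rot: [-3.141, 0.012, 2.832]
wrist_force: [0.9, -0.1, 0.8]
gripper_width: 0.0427
gripper_force: 0.0
```

Emit:
{"fn": "move_arm", "kwargs": {"commands": [[0,-0.5,-0.3,0,0,0.15,0.6],[0,-0.5,-0.3,0,0,0.15,0.6],[0,-0.5,-0.3,0,0,0.15,0.6],[0,-0.5,-0.3,0,0,0.15,0.6],[0,-0.5,-0.3,0,0,0.15,0.6],[0,-0.5,-0.3,0,0,0.15,0.6],[0,-0.5,-0.3,0,0,0.15,0.6],[0,-0.5,-0.3,0,0,0.15,0.6]]}}

```text
clock: 13.52
eef_pos: [0.5046, -0.1215, 0.2118]
tool_rot: [-3.14, -0.001, 1.884]
wrist_force: [-0.6, -0.4, 0.0]
gripper_width: 0.0511
gripper_force: 0.0
```

```bash
python3 wings.py; python3 go.py .533 .034 .172 76;python3 - <<'E'
from h import *
from workcell import *
c=capture("wrist");cv2.imwrite("pics/w1.png",c["image"][:,:,::-1])
E
```

```text
[523.8 -65.7  69.3  18.2 -23. ] 232 0.1184
[541.7 131.9  71.7  20.6 -18.7] 212 0.1179
[525.3 -62.6  73.7  16.8 -23. ] 300 0.1184
[543.3 135.1  75.   15.9 -22.2] 315 0.1189
[540.3  34.5  75.1   4.5  76.6] 40 0.111
[610.8  17.2  70.5  17.4  68.3] 390 0.1187
pos [ 0.5047 -0.1215  0.2119] yaw [-1.7990e+02 -5.0000e-02  1.0826e+02] t 13.62 F [-0.4 -0.6 -0.3] M [ 0.01 -0.02 -0.01] w 0.0512 q6 -0.69
shift [1.156 0.631 0.332] turn [-0.0003 -0.      0.0896]
```

View pics/w1.png

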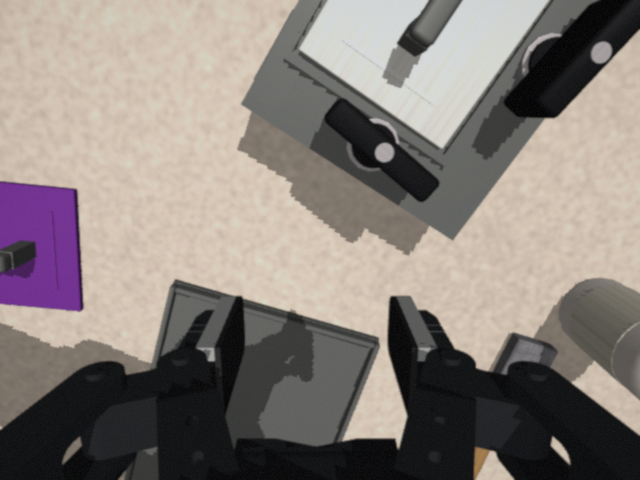

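The right wing (wrist view 380,150) lies nearly parallel to the cover edge. It reads -23°, so I'll measure it more accurately from above while going to the handle.

Emit:
{"fn": "move_arm", "kwargs": {"commands": [[1,0.6,0,0,0,0.09,0.6],[1,0.6,0,0,0,0.09,0.6],[1,0.6,0,0,0,0.09,0.6],[1,0.6,0,0,0,0.09,0.6],[1,0.6,0,0,0,0.09,0.6],[1,0.6,0,0,0,0.09,0.6],[1,0.6,0,0,0,0.09,0.6]]}}

```text
clock: 14.25
eef_pos: [0.5359, 0.0152, 0.2127]
tool_rot: [-3.141, 0.001, 1.328]
wrist_force: [0.2, -0.9, 0.6]
gripper_width: 0.0513
gripper_force: 0.0
```

```bash
python3 go.py .533 .034 .093 76;cat > wr.py <<'E'
from h import *
from workcell import *
for n in ("wrist","side","scene"):
  c=capture(n);W=cloud(c);z=W[...,2];im=c["image"].astype(int)
  print(n)
  for nm,m,lo,hi in (("wing",(im.max(-1)<70)&(z>.114)&(z<.126),60,90),("handle",(z>.104)&(z<.1165)&(im.max(-1)>40),60,95),("cover",(im.min(-1)>120)&(z>.066)&(z<.077),130,170)):
   for p in clusters(W,m):
    r=rect(p)
    if lo<r[0][2]<hi and abs(r[0][1])<250: 
        q=p[:,:2]-p[:,:2].mean(0);v=np.linalg.svd(q,full_matrices=False)[2][0]
        print(nm,*r,"pca",np.degrees(np.arctan2(v[1],v[0])).round(1)%180)
E
python3 wr.py
```

```text
pos [0.5359 0.0152 0.2127] yaw [-1.7996e+02  4.0000e-02  7.6110e+01] t 14.25 F [ 0.2 -0.9  0.6] M [ 0.   -0.03 -0.03] w 0.0513 q6 0.14
shift [ 0.147 -0.061  0.998] turn [-0.0001  0.0001  0.0003]
wrist
wing [521.8 -61.9  71.6  16.7 -21.1] 2862 0.1209 pca 158.8
wing [540.7 134.4  71.1  16.4 -20.9] 4093 0.1213 pca 162.0
wing [606.3  17.3  71.7  16.3  68.9] 3503 0.1212 pca 69.0
handle [531.3  35.6  78.8  14.   75.1] 3249 0.1121 pca 75.2
side
wing [523.  -65.3  70.1  19.5 -18.7] 221 0.12 pca 159.0
wing [606.6  13.5  72.8  15.6  70.8] 159 0.1207 pca 70.6
handle [533.1  34.3  81.1  14.7  74.7] 192 0.1112 pca 75.3
cover [574.   36.4 130.5  54.6  71.5] 775 0.0719 pca 73.6
scene
wing [525.  -63.1  72.4  16.7 -22.2] 248 0.1198 pca 158.8
wing [543.6 133.7  72.1  16.2 -20.7] 272 0.1201 pca 158.0
wing [610.1  17.2  71.1  18.1  67.9] 336 0.1198 pca 68.8
handle [534.   34.2  80.1  16.3  75. ] 237 0.1108 pca 76.0
cover [533.8  34.1 149.7 111.3  75.3] 1528 0.0717 pca 69.8
```

All three wings are within 0.5° of their stops (-21.1°, -20.9°, 68.9°). Now I'll grip the handle.

Emit:
{"fn": "move_arm", "kwargs": {"commands": [[0.15,-0.055,0.7,0,0,0.002,0.6],[0.15,-0.055,0.7,0,0,0.002,0.6],[0.15,-0.055,0.7,0,0,0.002,0.6],[0.15,-0.055,0.7,0,0,0.002,0.6]]}}

```text
clock: 14.73
eef_pos: [0.531, 0.0338, 0.1262]
tool_rot: [-3.134, 0.002, 1.312]
wrist_force: [0.9, -0.2, 1.1]
gripper_width: 0.0509
gripper_force: 0.0
```

Emit:
{"fn": "move_arm", "kwargs": {"commands": [[0,0,0.2,0,0,0,0.6],[0,0,0.32,0,0,0,0.6],[0,0,0.32,0,0,0,0.6],[0,0,0.32,0,0,0,0.6]]}}

```text
clock: 15.07
eef_pos: [0.5354, 0.0333, 0.0926]
tool_rot: [3.14, -0.0, 1.311]
wrist_force: [0.5, 1.5, 0.1]
gripper_width: 0.0514
gripper_force: 0.0
```

Emit:
{"fn": "move_arm", "kwargs": {"commands": [[0,0,0,0,0,0,0],[0,0,0,0,0,0,0],[0,0,0,0,0,0,0],[0,0,0,0,0,0,0],[0,0,0,0,0,0,0],[0,0,0,0,0,0,0],[0,0,0,0,0,0,0]], "squeeze": 60}}

```text
clock: 15.65
eef_pos: [0.5348, 0.034, 0.0928]
tool_rot: [3.141, 0.0, 1.312]
wrist_force: [-3.0, 0.3, 5.9]
gripper_width: 0.0129
gripper_force: 60.5
```

```bash
python3 go.py .533 .034 .089 76
```

```text
pos [0.5348 0.034  0.0928] yaw [1.7994e+02 2.0000e-02 7.5180e+01] t 15.65 F [-3.   0.3  5.9] M [0.03 0.51 0.19] w 0.0129 q6 0.19
shift [-0.004 -0.015  0.032] turn [ 0.0002  0.0001 -0.0023]
```

Emit:
{"fn": "move_arm", "kwargs": {"commands": [[0,0,0,0,0,0,0.5],[0,0,0,0,0,0,0.5],[0,-0.01,0.055,0,0,0,0.5],[0,-0.01,0.055,0,0,0,0.5],[0,-0.01,0.055,0,0,0,0],[0,-0.01,0.055,0,0,0,0],[0,-0.01,0.055,0,0,0,0],[0,-0.01,0.055,0,0,0,0]], "squeeze": 70}}

```text
clock: 16.32
eef_pos: [0.5331, 0.0344, 0.0842]
tool_rot: [3.141, -0.0, 1.311]
wrist_force: [0.6, -0.7, -1.4]
gripper_width: 0.013
gripper_force: 68.4
```

Emit:
{"fn": "move_arm", "kwargs": {"commands": [[0,0,0,0,0,0,0],[0,0,0,0,0,0,0],[0,0,-0.02,0,0,0,0],[0,0,-0.06,0,0,0,0],[0,0,-0.12,0,0,0,0],[0,0,-0.2,0,0,0,0],[0,0,-0.2,0,0,0,0]]}}

```text
clock: 16.9
eef_pos: [0.5349, 0.0344, 0.1109]
tool_rot: [3.137, -0.001, 1.311]
wrist_force: [1.2, 0.1, -2.8]
gripper_width: 0.013
gripper_force: 68.3
```

```bash
python3 go.py .533 .034 .2 76;python3 wr.py
```

```text
pos [0.5349 0.0344 0.1109] yaw [ 1.7975e+02 -5.0000e-02  7.5110e+01] t 16.9 F [ 1.2  0.1 -2.8] M [ 0.01 -0.06 -0.  ] w 0.013 q6 0.19
shift [-0.006 -0.011 -0.743] turn [ 0.0007 -0.0001 -0.0025]
wrist
wing [539.5 130.   71.8  13.6 -14.9] 9711 0.1213 pca 162.4
wing [607.3  20.2  66.1  16.6  69.3] 8587 0.1208 pca 69.1
cover [477.4  79.7 147.7  15.6  75.5] 442 0.0668 pca 76.2
side
wing [522.5 -65.7  71.1  19.4 -19.7] 232 0.1201 pca 159.0
wing [606.7  13.7  71.   15.9  71.1] 159 0.1204 pca 70.4
scene
wing [526.  -62.2  72.9  16.3 -21.3] 263 0.1197 pca 158.4
wing [543.4 134.6  73.4  16.2 -22.7] 279 0.1199 pca 157.9
wing [609.8  16.9  71.9  17.6  68.4] 336 0.1198 pca 69.3
```

The cover is lifted, weighing about 2.8 N, and the wings have not moved. Now I'll raise it and carry it to the tray.

Emit:
{"fn": "move_arm", "kwargs": {"commands": [[0,0,-0.15,0,0,0,0],[0,0,-0.35,0,0,0,0],[0,0,-0.55,0,0,0,0],[0,0,-0.75,0,0,0,0],[0,0,-0.85,0,0,0,0],[0,0,-0.85,0,0,0,0]]}}

```text
clock: 17.55
eef_pos: [0.5355, 0.0343, 0.2139]
tool_rot: [3.135, -0.001, 1.311]
wrist_force: [1.1, 0.4, -2.7]
gripper_width: 0.0127
gripper_force: 68.8
```

Emit:
{"fn": "move_arm", "kwargs": {"commands": [[-0.1,0.02,0,0,0,0,0],[-0.25,0.05,0,0,0,0,0],[-0.4,0.075,0,0,0,0,0],[-0.55,0.1,0,0,0,0,0],[-0.7,0.13,0,0,0,0,0],[-0.85,0.16,0,0,0,0,0],[-1,0.185,0,0,0,0,0]]}}

```text
clock: 18.13
eef_pos: [0.5216, -0.0884, 0.2072]
tool_rot: [-3.136, 0.0, 1.311]
wrist_force: [1.6, 0.7, -3.1]
gripper_width: 0.0129
gripper_force: 68.7
```

Emit:
{"fn": "move_arm", "kwargs": {"commands": [[-0.15,0.03,0,0,0,0,0],[-0.3,0.055,0,0,0,0,0],[-0.45,0.085,0,0,0,0,0],[-0.6,0.11,0,0,0,0,0],[-0.75,0.14,0,0,0,0,0],[-0.9,0.165,0,0,0,0,0],[-1,0.185,0,0,0,0,0]]}}

```text
clock: 18.72
eef_pos: [0.5121, -0.2105, 0.2073]
tool_rot: [-3.137, -0.0, 1.31]
wrist_force: [-0.7, -0.2, -3.8]
gripper_width: 0.0126
gripper_force: 68.7
```

Emit:
{"fn": "move_arm", "kwargs": {"commands": [[-0.15,0.03,0,0,0,-0.006,0],[-0.3,0.055,0,0,0,-0.012,0],[-0.45,0.085,0,0,0,-0.018,0],[-0.6,0.11,0,0,0,-0.025,0],[-0.75,0.14,0,0,0,-0.032,0],[-0.9,0.165,0,0,0,-0.038,0],[-1,0.185,0,0,0,-0.044,0],[-1,0.185,0,0,0,-0.044,0]]}}

```text
clock: 19.38
eef_pos: [0.5034, -0.3329, 0.2082]
tool_rot: [-3.139, -0.0, 1.586]
wrist_force: [-0.6, -0.2, -2.7]
gripper_width: 0.0128
gripper_force: 68.7
```

```bash
python3 go.py .506 -.3435 .1 91; python3 - <<'E'
from h import *
from workcell import *
c=capture("side");cv2.imwrite("pics/s2.png",c["image"][:,:,::-1])
E
```

```text
pos [ 0.5034 -0.3329  0.2082] yaw [-1.7985e+02 -2.0000e-02  9.0850e+01] t 19.38 F [-0.6 -0.2 -2.7] M [ 0.05  0.04 -0.02] w 0.0128 q6 -0.71
shift [-0.089  0.023  0.901] turn [-0.0004 -0.0001 -0.0004]
```

View pics/s2.png

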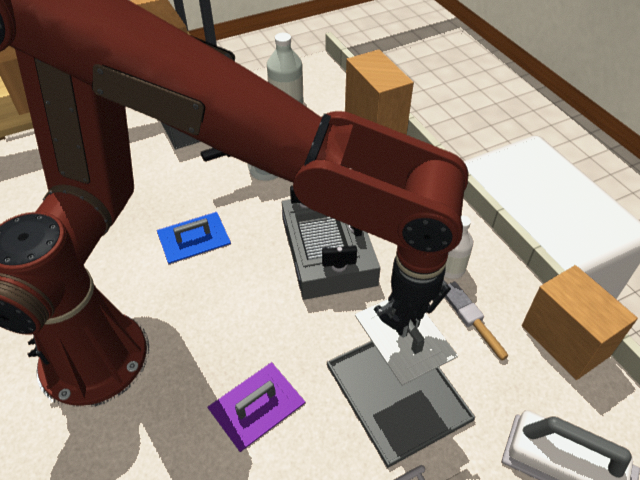

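The side view shows the cover hanging level over the tray at (405,345). Lowering now.

Emit:
{"fn": "move_arm", "kwargs": {"commands": [[-0.03,0.01,0.15,0,0,0,0],[-0.06,0.02,0.35,0,0,0,0],[-0.09,0.02,0.55,0,0,0,0],[-0.09,0.02,0.75,0,0,0,0],[-0.09,0.02,0.9,0,0,0,0],[-0.09,0.02,1,0,0,0,0],[-0.09,0.02,1,0,0,0,0]]}}

```text
clock: 20.02
eef_pos: [0.5048, -0.3382, 0.0857]
tool_rot: [-3.135, -0.006, 1.587]
wrist_force: [-1.0, 0.2, -4.1]
gripper_width: 0.0128
gripper_force: 68.6
```

Emit:
{"fn": "move_arm", "kwargs": {"commands": [[0,0,0.08,0,0,0,0],[0,0,0.16,0,0,0,0],[0,0,0.24,0,0,0,0],[0,0,0.32,0,0,0,0],[0,0,0.38,0,0,0,0],[0,0,0.4,0,0,0,0],[0,0,0.4,0,0,0,0]]}}

```text
clock: 20.6
eef_pos: [0.5068, -0.3408, 0.0411]
tool_rot: [-3.14, -0.001, 1.587]
wrist_force: [0.3, -0.9, -3.8]
gripper_width: 0.0128
gripper_force: 68.6
```

```bash
python3 go.py .506 -.3435 .023 91
```

```text
pos [ 0.5068 -0.3408  0.0411] yaw [-1.799e+02 -8.000e-02  9.094e+01] t 20.6 F [ 0.3 -0.9 -3.8] M [-0.01 -0.02  0.  ] w 0.0128 q6 -0.72
shift [-0.023 -0.006  0.15 ] turn [-0.0003 -0.0002 -0.0002]
```

Emit:
{"fn": "move_arm", "kwargs": {"commands": [[-0.01,0,0.03,0,0,0,0],[-0.02,0,0.06,0,0,0,0],[-0.02,0,0.08,0,0,0,0],[-0.02,0,0.095,0,0,0,0],[-0.02,0,0.105,0,0,0,0],[-0.02,0,0.11,0,0,0,0],[-0.02,0,0.11,0,0,0,0]]}}

```text
clock: 21.18
eef_pos: [0.5075, -0.3437, 0.029]
tool_rot: [-3.141, -0.0, 1.587]
wrist_force: [0.0, -0.1, -3.3]
gripper_width: 0.0128
gripper_force: 68.7
```

Emit:
{"fn": "move_arm", "kwargs": {"commands": [[0,0,0.005,0,0,0,0],[0,0,0.01,0,0,0,0],[0,0,0.015,0,0,0,0],[0,0,0.02,0,0,0,0],[0,0,0.02,0,0,0,0]]}}

```text
clock: 21.6
eef_pos: [0.5075, -0.3437, 0.0266]
tool_rot: [-3.141, -0.0, 1.587]
wrist_force: [-0.4, 0.1, -4.2]
gripper_width: 0.0132
gripper_force: 68.7
```

```bash
python3 go.py .506 -.3435 .023 91
```

```text
pos [ 0.5075 -0.3437  0.0266] yaw [-1.7999e+02 -1.0000e-02  9.0950e+01] t 21.6 F [-0.4  0.1 -4.2] M [0.03 0.01 0.04] w 0.0132 q6 -0.73
shift [ 0.002 -0.012  0.03 ] turn [-0.     -0.     -0.0001]
```

Still 3–4 mm up. Continuing in small steps until contact.

Emit:
{"fn": "move_arm", "kwargs": {"commands": [[0,0,0.006,0,0,0,0],[0,0,0.012,0,0,0,0],[0,0,0.018,0,0,0,0],[0,0,0.024,0,0,0,0],[0,0,0.024,0,0,0,0]]}}

```text
clock: 22.02
eef_pos: [0.5074, -0.3436, 0.0236]
tool_rot: [-3.141, -0.0, 1.587]
wrist_force: [-0.7, -0.2, -3.7]
gripper_width: 0.0129
gripper_force: 68.7
```

```bash
python3 go.py .506 -.3435 .023 91
```

```text
pos [ 0.5074 -0.3436  0.0236] yaw [-1.7998e+02 -2.0000e-02  9.0950e+01] t 22.02 F [-0.7 -0.2 -3.7] M [-0.02  0.01  0.  ] w 0.0129 q6 -0.73
shift [ 0.001 -0.011  0.005] turn [-0.0001 -0.     -0.0001]
```

Emit:
{"fn": "move_arm", "kwargs": {"commands": [[0,0,0.005,0,0,0,0],[0,0,0.01,0,0,0,0],[0,0,0.014,0,0,0,0],[0,0,0.014,0,0,0,0]]}}

```text
clock: 22.35
eef_pos: [0.5076, -0.3437, 0.0232]
tool_rot: [-3.141, -0.0, 1.587]
wrist_force: [-3.6, 3.1, 6.1]
gripper_width: 0.0128
gripper_force: 69.8
```

```bash
python3 go.py .506 -.3435 .023 91; python3 - <<'E'
from h import *
from workcell import *
c=capture("side");cv2.imwrite("pics/s3.png",cv2.resize(c["image"][310:470,310:490,::-1],None,fx=3.7,fy=3.7,interpolation=2))
W=cloud(c);im=c["image"].astype(int);z=W[...,2]
m=(im.min(-1)>120)&(abs(W[...,0]-.507)<.09)&(abs(W[...,1]+.343)<.1)&(z<.05);p=W[m]
print(len(p),np.nanmedian(p[:,2]),np.nanpercentile(p[:,2],[10,90]),rect(p))
E
```

```text
pos [ 0.5076 -0.3437  0.0232] yaw [-1.7997e+02 -2.0000e-02  9.0960e+01] t 22.35 F [-3.6  3.1  6.1] M [ 0.37  0.51 -0.07] w 0.0128 q6 -0.73
shift [ 0.002 -0.013  0.002] turn [-0.0001 -0.     -0.0001]
5008 0.008682839427927025 [0.00354033 0.01282718] (array([ 506.6, -342.9,  200.7,  176.4,  -89.6]), 5008, np.float64(0.0084))
```

View pics/s3.png

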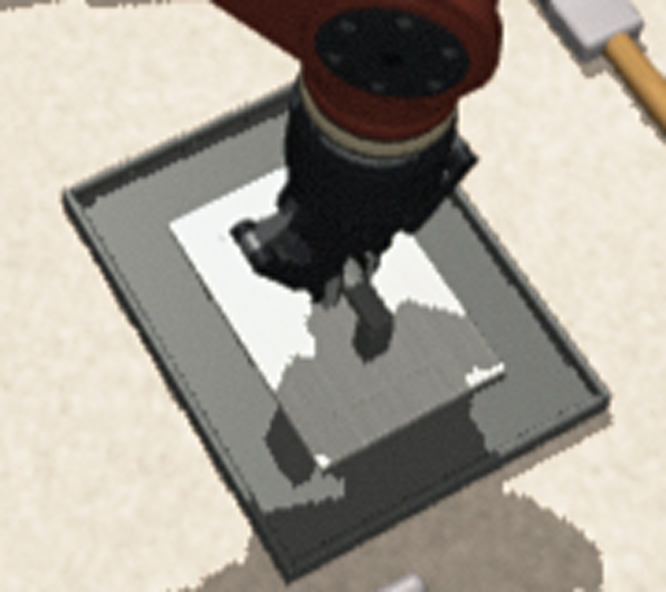

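Wrist force went from -3.7 to +6.1 N, so the cover is on the floor. The crop shows it centred and flat in the tray. Releasing and retreating.

Emit:
{"fn": "move_arm", "kwargs": {"commands": [[0,0,-0.005,0,0,0,0.2],[0,0,-0.005,0,0,0,0.4],[0,0,-0.005,0,0,0,0.5],[0,0,-0.005,0,0,0,0.5],[0,0,-0.005,0,0,0,0.5]]}}

```text
clock: 22.82
eef_pos: [0.5077, -0.3439, 0.0227]
tool_rot: [3.141, 0.0, 1.587]
wrist_force: [-0.2, 0.3, 0.1]
gripper_width: 0.043
gripper_force: 0.0
```

Emit:
{"fn": "move_arm", "kwargs": {"commands": [[0,0,-0.1,0,0,0,0.5],[0,0,-0.3,0,0,0,0.5],[0,0,-0.6,0,0,0,0.5],[0,0,-0.95,0,0,0,0.5],[0,0,-0.95,0,0,0,0.5],[0,0,-0.95,0,0,0,0.5]]}}

```text
clock: 23.32
eef_pos: [0.5104, -0.3461, 0.1423]
tool_rot: [3.134, 0.007, 1.587]
wrist_force: [-0.1, -0.6, -0.7]
gripper_width: 0.0426
gripper_force: 0.0
```

Emit:
{"fn": "move_arm", "kwargs": {"commands": [[0,0,-0.3,0,0,0,0.5],[0,0,-0.6,0,0,0,0.5],[0,0,-0.9,0,0,0,0.5],[0,0,-0.9,0,0,0,0.5],[0,0,-0.9,0,0,0,0.5]]}}

```text
clock: 23.73
eef_pos: [0.5086, -0.3447, 0.2475]
tool_rot: [3.138, 0.003, 1.587]
wrist_force: [0.1, 0.6, -1.1]
gripper_width: 0.0429
gripper_force: 0.0
```

```bash
python3 go.py .506 -.3435 .2 91; python3 wings.py; python3 - <<'E'
from h import *
from workcell import *
c=capture("scene");cv2.imwrite("pics/f1.png",c["image"][:,:,::-1])
for n in ("scene","wrist"):
    c=capture(n);W=cloud(c);im=c["image"].astype(int);z=W[...,2]
    m=(im.min(-1)>130)&(abs(W[...,0]-.507)<.09)&(abs(W[...,1]+.343)<.11)&(z<.03)
    for p in clusters(W,m,200): print(n,rect(p))
E
```

```text
pos [ 0.5086 -0.3447  0.2475] yaw [179.78   0.2   90.95] t 23.73 F [ 0.1  0.6 -1.1] M [-0.02  0.03  0.01] w 0.0429 q6 -0.73
shift [ 0.012 -0.023  0.396] turn [ 0.0006  0.0005 -0.0001]
[523.3 -63.8  71.2  20.2 -20. ] 259 0.1186
[525.5 -62.1  72.7  15.6 -22.5] 293 0.1185
[544.2 134.7  72.3  16.4 -23.2] 313 0.1191
[610.1  16.8  70.7  17.3  69.2] 402 0.1186
scene (array([ 508.6, -344. ,  150.7,  111.2,  -88.7]), 1535, np.float64(0.0104))
wrist (array([ 506.7, -344.8,  152.5,  110.9,  -88.9]), 18936, np.float64(0.0116))
```

View pics/f1.png

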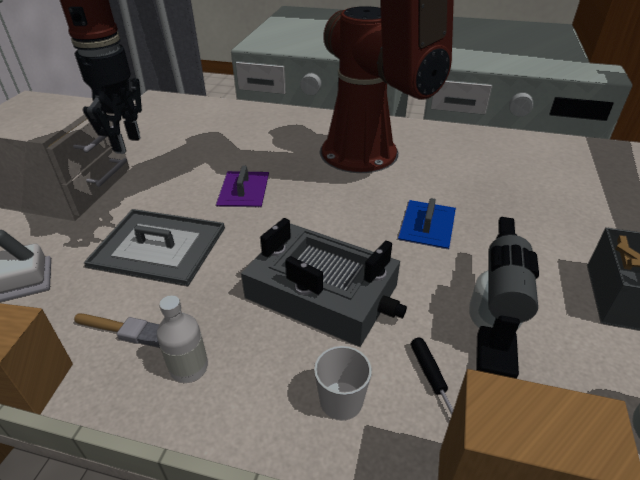

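The cover lies flat and upright in the tray at (155,240), its top at about 11 mm. The three wings at (275,237), (304,275) and (378,262) are undone, nothing else has moved, and the gripper is clear.

```bash
python3 -c "
from workcell import *
print(job_done())"
```

```text
the job is handed in; nothing more can be done
None
```

All three knobs are turned to their stops and the aluminium cover lies flat and right way up in the drip tray. The other things look undisturbed in the last picture, and the job was handed in at about 24 s of the 64 s allowed.

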